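# Put a pile of returned loan devices back on their charging cradles

### The arm

A 7-joint arm with a two-finger parallel gripper is mounted at the origin on a cart in front of the work surface, level with it; the furniture and walls round the work are solid. World frame = base frame: x ahead of the robot, y to its left, z up, the work surface at z = 0. Lengths are in m, angles in degrees, forces in N, time in s.
With the tool pointing down it reaches from about 0.4 to 0.925 m from the base axis. Payload 4.1 kg.
Tool frame: the origin (TCP) lies midway between the tips of the shut fingers; the grasp point (between the pads) lies 19 mm behind it; z points along the fingers, y is the direction in which the jaws open and shut (so a half turn about z gives the same grasp; the last joint's range is limited). The gripper opens to 85 mm and grips with 20 to 120 N. Pads are 22 mm wide; open, the fingers measure 114 mm over their backs; the gripper's body (76 mm by 85 mm) begins 54 mm behind the grasp point. The pads swing forward as they close: fully open they stand 13 mm farther back than shut.
Start: joints at [69.156, 22.827, 2.584, 88.041, -1.071, 69.15, -2.905], TCP at [0.17, -0.627, 0.231] pointing down, gripper open.
Joint ranges: [-161.44, 161.44], [-28.35, 127.94], [-78.24, 83.42], [0, 140.83], [-78.03, 258.03], [13.02, 114.36], [-168.23, 168.23]. Speed limits (degrees/s): [147.25, 147.25, 180, 180, 180, 180, 180].

### API

Orientations are given as a 3x3 rotation matrix whose columns are the frame's x, y, z axes.
In Python, from workcell import env gives the robot as it stands.
- The arm moves only by the shell command python3 -m handwheel 'ROWS' [FORCE]. ROWS is a JSON object of lists of equal length, an entry for each row: "linear": the shift along the tool's x, y, z in m, a list of three; "dr": the turn, a rotation vector about the tool's x, y, z in rad, a list of three; "jaw": the closure in counts, from 0 (fully open) to 255 (shut). A call has 1 to 5 rows; each row is the pose to reach, as a shift and turn from the pose commanded when the call began, along the tool's axes at that moment; what a row does not reach only later rows make up. A row lasts 1/10 s, in which the tool goes at most 50 mm and 8.59 degrees, less where a joint would pass 70% of its speed; a pose out of reach is approached as far as the arm can. A call with a gripper value outside its range is refused whole. The fingers move at their own pace and stop on an object; FORCE is the grip in N (left out, the last holds). Time passes only in rows, so rows that repeat a pose let the fingers close. It gives the time, the measured TCP pose, the force and the opening at its end, in the units of the state.
- env.read_state(): the state, without advancing time (a new reading comes with each control period).
- env.camera(name): name is "side" or "top"; returns a dict with "image" (400x640x3 uint8, red, green, blue), "z_map" (400x640 float32, m along the optical axis (not along the pixel's ray), 0 where there is no reading), "camera_matrix" (3x3 intrinsics, pixels), "k1" (the pictures are not rectified: a ray, as slopes to the right and down, at radius r is drawn at 1 + k1 r^2 times it, then the intrinsics apply), "xyz" and "rotation" of the camera in the world. Camera axes: x right, y down, z forward; pixel columns grow to the right and rows downward; lengths in m; the calibration is good to about 2 mm. A picture is of the moment at which its call begins.
- env.finish_job(): hands the job in, once; it reports no verdict.
The state is a dict: "time_s": time; "joint_positions": joint angles; "qvel": joint speeds; "joint_torque": joint torques, N m; "eef_pos": TCP position; "tcp_rot": TCP orientation; "wrist_force": force on the tool from outside, world axes, zero at the start; "ft_torque": the same for the moment, N m; "grip_width": finger opening in m.
Only numpy, scipy, OpenCV 4.12 (cv2) and the standard library are available. Lean on these libraries where they do the work, as an engineer would, in place of code of your own. Each camera call takes 0.05 s, during which the arm holds its last target. There are 200 camera calls.

### The job

The loan devices have come back in one pile: take it apart from the top, one device at a time, and lay each flat down in the charging cradle whose well has its outline, fully inside the rim, either way round. They are electronics, so set them down rather than drop them, and leave the glue stick and the clip box where they are.

Things in the scene. Friction and masses are not known exactly. Their poses are not given: they have to be found in the camera images.
- earphone_case: loose black pill-shaped earphone case, 56 x 38 x 24 mm (x, y, z), a flat block with rounded edges, gripped across its y width. Origin: centre of its underside; x along its length, z up. Starts as the top of the pile, on the recorder (its underside 51 mm above the desk).
- recorder: loose slim aluminium dictation recorder with a small screen, 118 x 38 x 16 mm (x, y, z), a flat block with rounded edges, gripped across its y width. Origin: centre of its underside; x along its length, z up. Starts under the earphone case and on the hotspot (underside 35 mm above the desk).
- hotspot: loose flat black pocket Wi-Fi hotspot with a grey display, 96 x 62 x 15 mm (x, y, z), a flat block with rounded edges, gripped across its y width. Origin: centre of its underside; x along its length, z up. Starts under the recorder and on the terminal (underside 20 mm above the desk).
- terminal: loose grey handheld inventory terminal with screen and keypad, 150 x 66 x 20 mm (x, y, z), a flat block with rounded edges, gripped across its y width. Origin: centre of its underside; x along its length, z up. Starts as the bottom of the pile, on the desk. The layers lie up to about 6 mm off-centre and 10 degrees askew to one another; each stays put under its own weight when the one above is lifted.
- earphone_cradle: fixed off-white charging cradle for the earphone case, 84 x 66 mm, plus a 13 mm socket block at its +x end. Origin: centre of its underside, on the desk; x along its length. Well 70 x 52 mm, centred (the earphone case + 14 mm each way); dark floor 8 mm above the desk; rim 7 mm thick, top 16 mm above the desk, cut away over the middle 36 mm of both long sides, where fingers pass
- recorder_cradle: fixed off-white charging cradle for the recorder, 146 x 66 mm, plus a 13 mm socket block at its +x end. Origin: centre of its underside, on the desk; x along its length. Well 132 x 52 mm, centred (the recorder + 14 mm each way); dark floor 8 mm above the desk; rim 7 mm thick, top 16 mm above the desk, cut away over the middle 56 mm of both long sides, where fingers pass
- hotspot_cradle: fixed off-white charging cradle for the hotspot, 124 x 90 mm, plus a 13 mm socket block at its +x end. Origin: centre of its underside, on the desk; x along its length. Well 110 x 76 mm, centred (the hotspot + 14 mm each way); dark floor 8 mm above the desk; rim 7 mm thick, top 16 mm above the desk, cut away over the middle 50 mm of both long sides, where fingers pass
- terminal_cradle: fixed off-white charging cradle for the terminal, 178 x 94 mm, plus a 13 mm socket block at its +x end. Origin: centre of its underside, on the desk; x along its length. Well 164 x 80 mm, centred (the terminal + 14 mm each way); dark floor 8 mm above the desk; rim 7 mm thick, top 16 mm above the desk, cut away over the middle 70 mm of both long sides, where fingers pass
- glue_stick: bystander: white glue stick with a red band standing upright behind the cradles, 28 mm round, 92 mm high; origin at the centre of its foot. Not to be moved
- clip_box: bystander: small open clear box of paper clips behind the cradles, 50 x 70 x 22 mm; origin at the centre of its underside. Not to be moved
Not all that is in view belongs to the job. Of the things that look like the earphone_case, the largest one is meant.

How it is judged:
By the outcome, as a careful person would: the job done as asked, in the order asked, and still so for the second after the job is handed in, with the robot touching nothing.
It also fails if it takes over 102 s, if anything falls off the work surface, if the arm or the gripper's body presses on something with over 40 N, if the wrist force passes 120 N, or if a joint passes its speed limit or range.

## Working session

There is one attempt and no reset: what is moved stays moved. The work goes in short steps, Python scripts to look and compute and a shell command to move; the robot and the scene stay as the last step left them, time stands still between calls to the robot, and variables do not carry over. Pictures are saved under pics/ and viewed, about 12 in all and at most 16, crops included, and the job is handed in when it is done.

```bash
mkdir -p pics; ls; cat > h.py <<'E'
import numpy as np, cv2
from workcell import env
def shot(n,save=None):
    c=env.camera(n)
    if save: cv2.imwrite('pics/'+save,c['image'][:,:,::-1])
    return c
def rays(c,uv):
    K=np.array(c['camera_matrix']);k=c['k1'];uv=np.atleast_2d(np.float64(uv))
    p=cv2.undistortPoints(uv.reshape(-1,1,2),K,np.array([k,0,0,0,0.])).reshape(-1,2)
    return np.c_[p,np.ones(len(p))]
def plane(c,uv,z):
    d=rays(c,uv)@np.array(c['rotation']).T;o=np.array(c['xyz'])
    return o+d*((z-o[2])/d[:,2])[:,None]
def cloud(c):
    h,w=c['z_map'].shape
    v,u=np.mgrid[:h,:w]
    r=rays(c,np.c_[u.ravel(),v.ravel()])*c['z_map'].reshape(-1,1)
    P=r@np.array(c['rotation']).T+np.array(c['xyz'])
    P[c['z_map'].ravel()==0]=np.nan
    return P.reshape(h,w,3)
E
python3 - <<'E'
from h import *
for n in('top','side'):
    c=shot(n,n+'0.png');print(n,c['xyz'],np.round(c['rotation'],3).tolist(),c['camera_matrix'],c['k1'])
    P=cloud(c);print(np.isnan(P[:,:,0]).mean(),np.nanpercentile(P[:,:,2],[5,50,95]))
s=env.read_state();print(s['eef_pos'],np.round(s['tcp_rot'],3).tolist(),s['grip_width'],s['time_s'])
E
```

```text
pics
top [ 0.43151249 -0.16275572  1.21935026] [[-0.001, -0.991, 0.137], [-1.0, 0.003, 0.017], [-0.017, -0.137, -0.99]] [[471.51768851   0.         325.26890102]
 [  0.         471.51768851 204.57412288]
 [  0.           0.           1.        ]] -0.04701335400917228
0.00389453125 [-0.73895753  0.00108217  0.33371637]
side [ 0.38012619 -1.09552987  0.67981471] [[0.978, -0.115, 0.174], [-0.208, -0.534, 0.82], [-0.002, -0.838, -0.546]] [[426.91922607   0.         320.52635184]
 [  0.         426.91922607 201.52796052]
 [  0.           0.           1.        ]] -0.10937540081159225
0.00401953125 [-0.63473429  0.07522018  0.50704502]
[ 0.16998168 -0.6267745   0.23034299] [[0.965, 0.262, -0.001], [0.262, -0.965, 0.002], [-0.0, -0.002, -1.0]] 0.08504138188207673 0.1
```

View pics/top0.png

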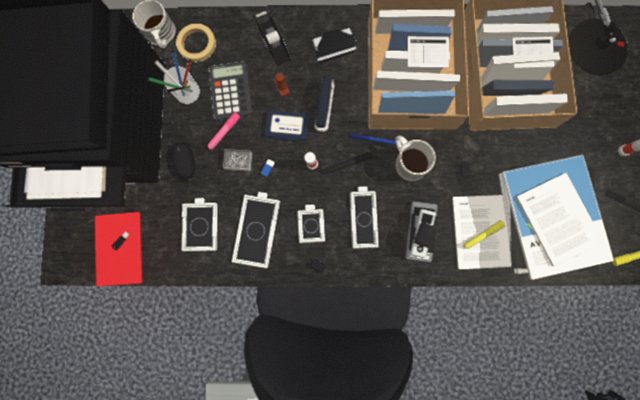

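View pics/side0.png

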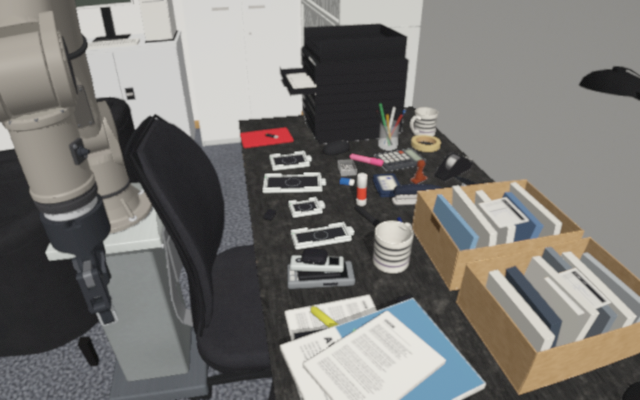

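Top view: pile at about (422,232). The cradles are hotspot (199,226), terminal (256,230), earphone (311,225) and recorder (364,218), sockets upward. The side view shows the stack at (320,265) and the glue stick at (362,190).

```bash
cat > m.py <<'E'
from h import *
def rect(P):
    (cx,cy),(w,h),a=cv2.minAreaRect(np.float32(P[:,:2]*1000))
    if w<h: w,h,a=h,w,a+90
    a=(a+90)%180-90
    return np.array([cx,cy])/1000,w,h,a
E
python3 - <<'E'
from m import *
c=shot('top');im=c['image'];P=cloud(c)
g=im.min(2)
m=(g>150).astype(np.uint8)
for nm,(u,v) in dict(hot=(199,226),term=(256,230),ear=(311,225),rec=(364,218)).items():
    M=np.zeros_like(m);M[v-40:v+45,u-27:u+27]=m[v-40:v+45,u-27:u+27]
    ys,xs=np.nonzero(M);p=plane(c,np.c_[xs,ys],.016);r=rect(p)
    a=np.radians(r[3]);ax=np.array([np.cos(a),np.sin(a)])
    print(nm,r[0].round(4),[round(x,1) for x in r[1:]],'ctr',(r[0]-ax*.0065).round(4))
u,v=422,232
S=P[v-40:v+40,u-25:u+25]
for lo,hi in((.013,.026),(.027,.0425),(.043,.059),(.066,.09)):
    q=S[(S[...,2]>lo)&(S[...,2]<hi)]
    print(lo,len(q),*( [np.round(x,4) for x in rect(q)] if len(q)>5 else []),q[:,2].mean() if len(q) else '')
pic=cv2.resize(im[180:280,170:450,::-1],None,fx=2.8,fy=2.8,interpolation=cv2.INTER_CUBIC)
pp=cv2.resize(im[190:275,395:450,::-1],None,fx=7,fy=7,interpolation=cv2.INTER_CUBIC)
o=np.zeros((595,785,3),np.uint8);o[:280,:784]=pic
cv2.imwrite('pics/a.png',pp)
E
```

```text
hot [0.5492 0.1845] [135.7, 89.3, 1.8] ctr [0.5427 0.1843]
term [0.5379 0.0357] [189.1, 93.6, -9.4] ctr [0.5315 0.0368]
ear [ 0.5508 -0.1045] [94.6, 65.2, 3.3] ctr [ 0.5443 -0.1049]
rec [ 0.5667 -0.2406] [155.6, 65.3, 2.1] ctr [ 0.5602 -0.2408]
0.013 436 [ 0.5297 -0.387 ] 150.7058 64.8971 -7.5878 0.0188719070270615
0.027 297 [ 0.5197 -0.3865] 114.6701 60.4198 -5.8591 0.03396784341059466
0.043 392 [ 0.5225 -0.3851] 118.8269 36.6932 -14.0456 0.04984197522912393
0.066 322 [ 0.5175 -0.3843] 55.625 36.5542 -20.9923 0.07285373682525678
```

View pics/a.png

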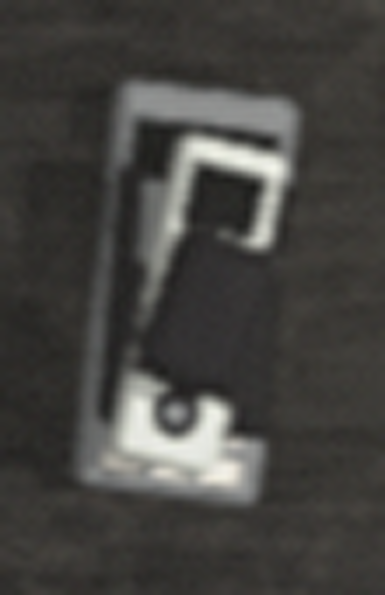

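```bash
cat > go.py <<'E'
import sys; from h import *
from scipy.spatial.transform import Rotation as Ro
def go(x,y,z,yaw):
    s=env.read_state();R=np.array(s['tcp_rot']);p=np.array(s['eef_pos'])
    a=np.radians(yaw);T=np.array([[np.cos(a),np.sin(a),0],[np.sin(a),-np.cos(a),0],[0,0,-1]])
    d=R.T@(np.array([x,y,z])-p);r=Ro.from_matrix(R.T@T).as_rotvec()
    print('lin',d.round(4).tolist(),'dr',r.round(3).tolist(),'| p',p.round(4).tolist(),'w',round(s['grip_width'],4),'F',np.round(s['wrist_force'],1),'t',s['time_s'])
if len(sys.argv)>1: go(*map(float,sys.argv[1:]))
E
python3 go.py .5175 -.3843 .12 -21
python3 - <<'E'
from h import *
c=shot('top');P=cloud(c)
for v in(290,320,340,360,390): print([P[v,u].round(2).tolist() for u in(200,270,330,390,450,550)])
for u,v in((317,265),(311,158),(238,160),(415,145),(395,140)): print(u,v,P[v,u].round(3))
E
```

```text
lin [0.3989, -0.143, 0.1107] dr [-0.001, 0.001, 0.631] | p [0.17, -0.6269, 0.2305] w 0.0855 F [-0.2 -0.3  0.3] t 0.15
[[0.35, 0.39, -0.74], [0.37, 0.03, -0.23], [0.37, -0.15, -0.23], [0.37, -0.33, -0.23], [0.35, -0.64, -0.73], [0.35, -1.05, -0.73]]
[[0.23, 0.38, -0.73], [0.31, -0.0, 0.02], [0.28, -0.15, -0.23], [0.28, -0.33, -0.23], [0.23, -0.64, -0.74], [0.23, -1.04, -0.72]]
[[0.15, 0.38, -0.74], [0.28, -0.02, 0.15], [0.27, -0.15, 0.07], [0.27, -0.29, 0.09], [0.15, -0.63, -0.73], [0.15, -1.04, -0.73]]
[[0.07, 0.38, -0.73], [0.25, -0.03, 0.21], [0.24, -0.15, 0.17], [0.24, -0.28, 0.17], [0.07, -0.63, -0.74], [0.07, -1.04, -0.74]]
[[-0.05, 0.37, -0.73], [0.2, -0.04, 0.27], [0.2, -0.16, 0.26], [0.2, -0.27, 0.25], [-0.05, -0.63, -0.74], [-0.05, -1.03, -0.73]]
317 265 [ 0.444 -0.121  0.02 ]
311 158 [ 0.703 -0.109  0.092]
238 160 [0.718 0.088 0.012]
415 145 [ 0.747 -0.372  0.048]
395 140 [ 0.773 -0.327  0.001]
```

```bash
python3 - <<'E'
from h import *
c=shot('side');P=cloud(c)
for v in(105,118,125,140,160,200,240): print(v,[P[v,u].round(2).tolist() for u in(140,150,160,175,190,205,215)])
c=shot('top');P=cloud(c);print([P[399,u].round(2).tolist() for u in range(230,440,20)])
E
python3 -m handwheel '{"linear":[[0,0,0]],"dr":[[0,0,0]],"jaw":[0]}' 40
```

```text
105 [[-0.27, 1.91, -0.34], [-0.2, 1.91, -0.35], [-0.14, 1.91, -0.35], [-0.03, 1.89, -0.36], [0.03, 2.27, -0.5], [0.17, 1.96, -0.4], [0.24, 1.97, -0.41]]
118 [[-0.29, 1.92, -0.44], [0.17, -0.04, 0.28], [0.19, -0.02, 0.28], [-0.05, 1.92, -0.46], [0.04, 2.1, -0.54], [0.16, 1.98, -0.51], [0.23, 1.97, -0.51]]
125 [[0.15, -0.09, 0.29], [0.18, -0.09, 0.29], [0.2, -0.07, 0.28], [0.22, -0.02, 0.25], [0.04, 2.0, -0.56], [0.15, 1.98, -0.56], [0.22, 1.97, -0.57]]
140 [[0.17, -0.19, 0.29], [0.18, -0.16, 0.28], [0.2, -0.13, 0.26], [0.22, -0.06, 0.23], [0.25, -0.01, 0.2], [0.13, 1.97, -0.68], [0.21, 1.99, -0.7]]
160 [[0.17, -0.25, 0.27], [0.19, -0.23, 0.26], [0.2, -0.2, 0.25], [0.22, -0.13, 0.21], [0.25, -0.07, 0.17], [0.28, -0.0, 0.13], [0.2, 1.71, -0.73]]
200 [[0.08, 0.02, 0.02], [0.19, -0.31, 0.21], [0.2, -0.3, 0.2], [0.23, -0.29, 0.19], [0.25, -0.2, 0.13], [0.28, -0.11, 0.07], [0.3, -0.05, 0.03]]
240 [[0.1, -0.16, 0.0], [0.12, -0.16, -0.0], [0.15, -0.15, -0.01], [0.22, -0.33, 0.12], [0.25, -0.34, 0.12], [0.27, -0.24, 0.03], [0.28, -0.1, -0.08]]
[[0.11, 0.1, 0.0], [0.11, 0.05, 0.0], [0.18, -0.04, 0.26], [0.19, -0.08, 0.29], [0.19, -0.12, 0.28], [0.19, -0.16, 0.28], [0.18, -0.19, 0.28], [0.18, -0.23, 0.27], [0.17, -0.28, 0.24], [-0.08, -0.47, -0.73], [nan, nan, nan]]
time_s: 0.4
eef_pos: [0.1701, -0.6273, 0.2312]
tcp_rot: [[0.965, 0.262, -0.0], [0.262, -0.965, 0.0], [-0.0, -0.0, -1.0]]
wrist_force: [0.1, -0.1, -0.4]
grip_width: 0.0857
```

```bash
python3 -m handwheel '{"linear":[[0.2,-0.07,0.05],[0.2,-0.07,0.05],[0.2,-0.07,0.05],[0.2,-0.07,0.05],[0.2,-0.07,0.05]],"dr":[[0,0,0.15],[0,0,0.3],[0,0,0.45],[0,0,0.6],[0,0,0.631]],"jaw":[0,0,0,0,0]}'; python3 go.py .5175 -.3843 .12 -21
```

```text
time_s: 0.9
eef_pos: [0.3502, -0.5027, 0.1801]
tcp_rot: [[0.935, -0.354, 0.002], [-0.354, -0.935, 0.003], [0.0, -0.004, -1.0]]
wrist_force: [1.0, 0.9, 0.1]
grip_width: 0.0852
lin [0.1145, -0.1698, 0.0608] dr [-0.004, -0.0, 0.004] | p [0.3502, -0.5027, 0.1801] w 0.0852 F [1.  0.9 0.1] t 0.9
```

```bash
python3 -m handwheel '{"linear":[[0.03,-0.04,0.02],[0.06,-0.08,0.04],[0.09,-0.13,0.06],[0.1145,-0.17,0.061],[0.1145,-0.17,0.061]],"dr":[[0,0,0],[0,0,0],[0,0,0],[0,0,0.004],[0,0,0.004]],"jaw":[0,0,0,0,0]}'; python3 -m handwheel '{"linear":[[0,0,0],[0,0,0]],"dr":[[0,0,0],[0,0,0]],"jaw":[0,0]}'; python3 go.py .5175 -.3843 .052 -21
```

```text
time_s: 1.4
eef_pos: [0.5183, -0.3829, 0.1191]
tcp_rot: [[0.936, -0.353, 0.002], [-0.353, -0.936, 0.004], [0.0, -0.005, -1.0]]
wrist_force: [0.2, 0.2, 0.0]
grip_width: 0.0853
time_s: 1.6
eef_pos: [0.5115, -0.3911, 0.1205]
tcp_rot: [[0.932, -0.363, -0.001], [-0.363, -0.932, -0.001], [-0.0, 0.002, -1.0]]
wrist_force: [-0.8, -0.6, 0.5]
grip_width: 0.0851
lin [0.0031, -0.0086, 0.0685] dr [0.002, 0.0, -0.004] | p [0.5115, -0.3911, 0.1205] w 0.0851 F [-0.8 -0.6  0.5] t 1.6
```

```bash
python3 -m handwheel '{"linear":[[0,0,0],[0,0,0]],"dr":[[0,0,0],[0,0,0]],"jaw":[0,0]}'; python3 go.py .5175 -.3843 .052 -21
```

```text
time_s: 1.8
eef_pos: [0.5108, -0.392, 0.1208]
tcp_rot: [[0.931, -0.365, -0.0], [-0.365, -0.931, -0.001], [0.0, 0.001, -1.0]]
wrist_force: [-0.2, -0.4, 0.8]
grip_width: 0.0856
lin [0.0034, -0.0097, 0.0688] dr [0.001, -0.0, -0.007] | p [0.5108, -0.392, 0.1208] w 0.0856 F [-0.2 -0.4  0.8] t 1.8
```

```bash
python3 -m handwheel '{"linear":[[0.0034,-0.0097,0.01],[0.0034,-0.0097,0.03],[0.0034,-0.0097,0.03],[0.0034,-0.0097,0.03]],"dr":[[0,0,-0.007],[0,0,-0.007],[0,0,-0.007],[0,0,-0.007]],"jaw":[0,0,0,0]}'; python3 go.py .5175 -.3843 .052 -21
python3 - <<'E'
from h import *
c=shot('side','b.png');cv2.imwrite('pics/b2.png',cv2.resize(c['image'][200:310,240:400,::-1],None,fx=5,fy=5,interpolation=cv2.INTER_CUBIC))
E
```

```text
time_s: 2.2
eef_pos: [0.5188, -0.3816, 0.0897]
tcp_rot: [[0.935, -0.355, -0.001], [-0.355, -0.935, 0.001], [-0.001, -0.0, -1.0]]
wrist_force: [0.2, 0.2, -0.1]
grip_width: 0.0853
lin [-0.0002, 0.003, 0.0377] dr [-0.0, 0.001, 0.003] | p [0.5188, -0.3816, 0.0897] w 0.0853 F [ 0.2  0.2 -0.1] t 2.2
```

View pics/b2.png

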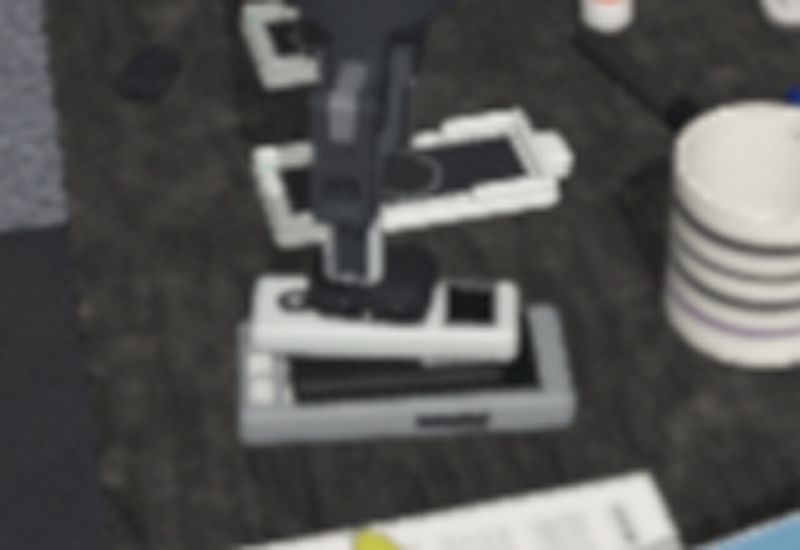

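The side view shows the finger (350,250) in front of the black case at (390,285), the cradles behind, and the mug to the right. Descending.

```bash
python3 -m handwheel '{"linear":[[0,0.001,0.01],[0,0.0015,0.02],[0,0.0015,0.025],[0,0.0015,0.025]],"dr":[[0,0,0.003],[0,0,0.003],[0,0,0.003],[0,0,0.003]],"jaw":[0,0,0,0]}';python3 -m handwheel '{"linear":[[0,0,0],[0,0,0]],"dr":[[0,0,0],[0,0,0]],"jaw":[0,0]}'; python3 go.py .5175 -.3843 .052 -21
```

```text
time_s: 2.65
eef_pos: [0.5179, -0.3828, 0.0639]
tcp_rot: [[0.934, -0.358, -0.002], [-0.358, -0.934, 0.001], [-0.002, -0.0, -1.0]]
wrist_force: [1.0, 1.3, -0.0]
grip_width: 0.0854
time_s: 2.85
eef_pos: [0.5191, -0.3835, 0.0656]
tcp_rot: [[0.934, -0.358, 0.001], [-0.358, -0.934, -0.0], [0.001, 0.0, -1.0]]
wrist_force: [-0.8, 0.2, 0.4]
grip_width: 0.0856
lin [-0.0012, 0.0013, 0.0136] dr [0.0, -0.001, 0.0] | p [0.5191, -0.3835, 0.0656] w 0.0856 F [-0.8  0.2  0.4] t 2.85
```

```bash
python3 -m handwheel '{"linear":[[-0.001,0.001,0.007],[-0.001,0.001,0.0135],[-0.001,0.001,0.0135],[-0.001,0.001,0.0135]],"dr":[[0,0,0],[0,0,0],[0,0,0],[0,0,0]],"jaw":[0,0,0,0]}';python3 go.py .5175 -.3843 .052 -21; python3 -m handwheel '{"linear":[[0,0,0],[0,0,0],[0,0,0],[0,0,0],[0,0,0]],"dr":[[0,0,0],[0,0,0],[0,0,0],[0,0,0],[0,0,0]],"jaw":[60,100,130,150,200]}' 35;python3 -m handwheel '{"linear":[[0,0,0],[0,0,0],[0,0,0],[0,0,0],[0,0,0]],"dr":[[0,0,0],[0,0,0],[0,0,0],[0,0,0],[0,0,0]],"jaw":[200,200,200,200,200]}' 35
```

```text
time_s: 3.25
eef_pos: [0.5172, -0.3837, 0.0514]
tcp_rot: [[0.934, -0.358, -0.001], [-0.358, -0.934, 0.0], [-0.001, -0.0, -1.0]]
wrist_force: [1.0, -0.9, -0.9]
grip_width: 0.0855
lin [0.0005, 0.0005, -0.0006] dr [-0.0, 0.001, 0.0] | p [0.5172, -0.3837, 0.0514] w 0.0855 F [ 1.  -0.9 -0.9] t 3.25
time_s: 3.75
eef_pos: [0.5178, -0.3841, 0.0522]
tcp_rot: [[0.934, -0.358, 0.001], [-0.358, -0.934, -0.001], [0.001, 0.0, -1.0]]
wrist_force: [-0.1, -0.4, 2.2]
grip_width: 0.0372
time_s: 4.25
eef_pos: [0.5178, -0.3841, 0.0522]
tcp_rot: [[0.934, -0.358, 0.001], [-0.358, -0.934, -0.001], [0.001, 0.0, -1.0]]
wrist_force: [0.8, 0.8, 4.2]
grip_width: 0.0374
```

```bash
python3 -m handwheel '{"linear":[[0,0,-0.01],[0,0,-0.03],[0,0,-0.06],[0,0,-0.06],[0,0,-0.06]],"dr":[[0,0,0],[0,0,0],[0,0,0],[0,0,0],[0,0,0]],"jaw":[200,200,200,200,200]}';python3 go.py .5443 -.1049 .10 3.3
python3 - <<'E'
from m import *
c=shot('top','c.png');P=cloud(c);u,v=422,232
S=P[v-40:v+40,u-25:u+25]
for lo,hi in((.013,.026),(.027,.0425),(.043,.059),(.08,.15)):
    q=S[(S[...,2]>lo)&(S[...,2]<hi)]
    print(lo,len(q),*( [np.round(x,4) for x in rect(q)] if len(q)>5 else []),q[:,2].mean() if len(q) else '')
E
```

```text
time_s: 4.75
eef_pos: [0.5174, -0.3839, 0.1124]
tcp_rot: [[0.934, -0.358, 0.0], [-0.358, -0.934, -0.0], [0.001, 0.0, -1.0]]
wrist_force: [-0.4, 0.9, -0.8]
grip_width: 0.0371
lin [-0.0748, -0.2701, 0.0123] dr [0.0, -0.0, -0.424] | p [0.5174, -0.3839, 0.1124] w 0.0371 F [-0.4  0.9 -0.8] t 4.75
0.013 330 [ 0.53   -0.3863] 151.1024 62.7314 -8.3722 0.01882905183601613
0.027 111 [ 0.5244 -0.3635] 112.4084 15.4431 -10.6089 0.03344545758810582
0.043 288 [ 0.523  -0.3827] 118.5588 31.9463 -14.3069 0.050117386877906844
0.08 75 [ 0.5046 -0.363 ] 39.1609 16.3852 52.3802 0.13033741462158
```

```bash
python3 -m handwheel '{"linear":[[-0.012,-0.045,0],[-0.024,-0.09,0],[-0.036,-0.135,0],[-0.048,-0.18,0],[-0.06,-0.22,0]],"dr":[[0,0,-0.1],[0,0,-0.2],[0,0,-0.3],[0,0,-0.4],[0,0,-0.424]],"jaw":[200,200,200,200,200]}';python3 -m handwheel '{"linear":[[0,0,0],[0,0,0],[0,0,0]],"dr":[[0,0,0],[0,0,0],[0,0,0]],"jaw":[200,200,200]}';python3 go.py .5443 -.1049 .06 3.3
```

```text
time_s: 5.3
eef_pos: [0.5391, -0.154, 0.1104]
tcp_rot: [[0.998, 0.061, -0.003], [0.061, -0.998, 0.001], [-0.003, -0.001, -1.0]]
wrist_force: [0.9, 0.0, 0.0]
grip_width: 0.0374
time_s: 5.6
eef_pos: [0.5392, -0.1584, 0.1109]
tcp_rot: [[0.998, 0.056, -0.002], [0.056, -0.998, -0.001], [-0.002, 0.001, -1.0]]
wrist_force: [-0.3, -0.4, -0.9]
grip_width: 0.0374
lin [0.0082, -0.0532, 0.0509] dr [0.001, 0.002, -0.002] | p [0.5392, -0.1584, 0.1109] w 0.0374 F [-0.3 -0.4 -0.9] t 5.6
```

```bash
python3 -m handwheel '{"linear":[[0.004,-0.027,0.01],[0.008,-0.053,0.03],[0.008,-0.053,0.06],[0.008,-0.053,0.06],[0.008,-0.053,0.06]],"dr":[[0,0.002,0],[0,0.002,-0.002],[0,0.002,-0.002],[0,0.002,-0.002],[0,0.002,-0.002]],"jaw":[200,200,200,200,200]}';python3 -m handwheel '{"linear":[[0,0,0],[0,0,0]],"dr":[[0,0,0],[0,0,0]],"jaw":[200,200]}';python3 go.py .5443 -.1049 .012 3.3
python3 - <<'E'
from h import *
c=shot('side');cv2.imwrite('pics/d.png',cv2.resize(c['image'][150:290,230:420,::-1],None,fx=4,fy=4,interpolation=cv2.INTER_CUBIC))
E
```

```text
time_s: 6.1
eef_pos: [0.5444, -0.1057, 0.0514]
tcp_rot: [[0.998, 0.057, 0.0], [0.057, -0.998, -0.001], [0.0, 0.001, -1.0]]
wrist_force: [0.7, 0.1, 0.2]
grip_width: 0.0375
time_s: 6.3
eef_pos: [0.5462, -0.1049, 0.0532]
tcp_rot: [[0.998, 0.058, 0.005], [0.058, -0.998, -0.001], [0.004, 0.001, -1.0]]
wrist_force: [-0.7, 0.2, -0.7]
grip_width: 0.0374
lin [-0.002, -0.0002, 0.0412] dr [0.001, -0.004, 0.0] | p [0.5462, -0.1049, 0.0532] w 0.0374 F [-0.7  0.2 -0.7] t 6.3
```

View pics/d.png

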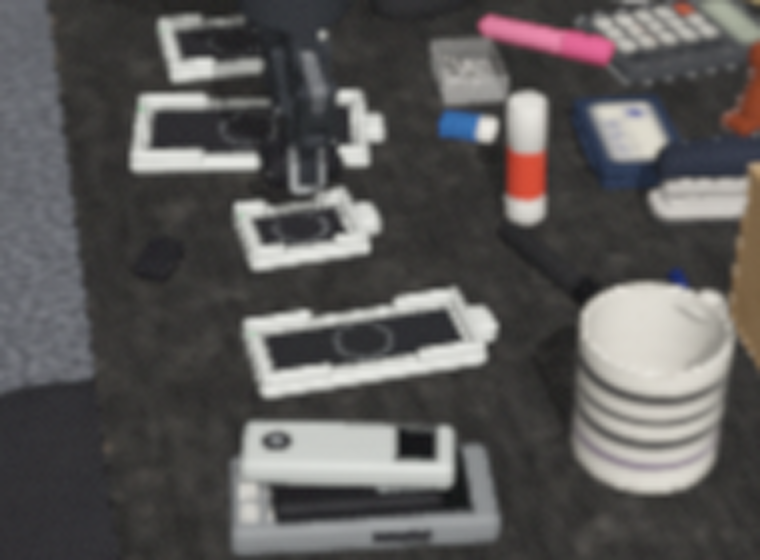

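The case hangs between the fingers at (305,185), above the earphone cradle at (305,228). The rest of the pile, at (350,490), is undisturbed. Lowering.

```bash
python3 -m handwheel '{"linear":[[-0.002,0,0.015],[-0.002,0,0.028],[-0.002,0,0.034],[-0.002,0,0.038],[-0.002,0,0.038]],"dr":[[0,-0.004,0],[0,-0.004,0],[0,-0.004,0],[0,-0.004,0],[0,-0.004,0]],"jaw":[200,200,200,200,200]}';python3 -m handwheel '{"linear":[[0,0,0.002],[0,0,0.002]],"dr":[[0,0,0],[0,0,0]],"jaw":[200,200]}';python3 go.py .5443 -.1049 .010 3.3
```

```text
time_s: 6.85
eef_pos: [0.5426, -0.1036, 0.0128]
tcp_rot: [[0.998, 0.06, -0.004], [0.06, -0.998, 0.0], [-0.004, -0.0, -1.0]]
wrist_force: [0.6, 0.0, -1.6]
grip_width: 0.0369
time_s: 7.05
eef_pos: [0.5434, -0.1037, 0.0119]
tcp_rot: [[0.998, 0.06, -0.002], [0.06, -0.998, -0.0], [-0.002, 0.0, -1.0]]
wrist_force: [-0.1, 1.0, 0.2]
grip_width: 0.037
lin [0.0008, 0.0012, 0.0019] dr [0.0, 0.002, 0.002] | p [0.5434, -0.1037, 0.0119] w 0.037 F [-0.1  1.   0.2] t 7.05
```

```bash
python3 -m handwheel '{"linear":[[0.001,0.001,0.001],[0.001,0.001,0.002],[0.001,0.001,0.0025]],"dr":[[0,0.002,0],[0,0.002,0],[0,0.002,0]],"jaw":[200,200,200]}';python3 go.py .5443 -.1049 .0093 3.3;python3 -m handwheel '{"linear":[[0,0,0],[0,0,0],[0,0,0],[0,0,0],[0,0,0]],"dr":[[0,0,0],[0,0,0],[0,0,0],[0,0,0],[0,0,0]],"jaw":[120,100,60,20,0]}'; python3 -m handwheel '{"linear":[[0,0,-0.01],[0,0,-0.05],[0,0,-0.09],[0,0,-0.09],[0,0,-0.09]],"dr":[[0,0,0],[0,0,0],[0,0,0],[0,0,0],[0,0,0]],"jaw":[0,0,0,0,0]}'; python3 go.py .5225 -.385 .11 -14.2
```

```text
time_s: 7.35
eef_pos: [0.5443, -0.1048, 0.0094]
tcp_rot: [[0.998, 0.06, 0.0], [0.06, -0.998, -0.0], [0.0, 0.0, -1.0]]
wrist_force: [-0.1, -0.3, -0.3]
grip_width: 0.0373
lin [-0.0, 0.0001, 0.0001] dr [0.0, -0.0, 0.002] | p [0.5443, -0.1048, 0.0094] w 0.0373 F [-0.1 -0.3 -0.3] t 7.35
time_s: 7.85
eef_pos: [0.5443, -0.1047, 0.0094]
tcp_rot: [[0.998, 0.06, 0.0], [0.06, -0.998, -0.0], [0.0, 0.0, -1.0]]
wrist_force: [0.1, -0.5, 0.4]
grip_width: 0.0859
time_s: 8.35
eef_pos: [0.5452, -0.1048, 0.101]
tcp_rot: [[0.998, 0.06, 0.003], [0.06, -0.998, -0.001], [0.003, 0.001, -1.0]]
wrist_force: [-0.5, -0.2, -0.4]
grip_width: 0.0854
lin [-0.0394, 0.2783, -0.0088] dr [0.0, -0.003, 0.308] | p [0.5452, -0.1048, 0.101] w 0.0854 F [-0.5 -0.2 -0.4] t 8.35
```

```bash
cat > pile.py <<'E'
from m import *
c=shot('top');P=cloud(c);u,v=422,232
S=P[v-40:v+40,u-25:u+25]
for lo,hi in((.013,.026),(.027,.0425),(.043,.059)):
    q=S[(S[...,2]>lo)&(S[...,2]<hi)]
    if len(q)>20: print(lo,len(q),*[np.round(x,4) for x in rect(q)])
E
python3 pile.py
python3 -m handwheel '{"linear":[[-0.006,0.045,0],[-0.012,0.09,0],[-0.018,0.135,0],[-0.024,0.18,0],[-0.031,0.22,0]],"dr":[[0,0,0.1],[0,0,0.2],[0,-0.002,0.3],[0,-0.002,0.306],[0,-0.002,0.306]],"jaw":[0,0,0,0,0]}';python3 -m handwheel '{"linear":[[0,0,0],[0,0,0],[0,0,0]],"dr":[[0,0,0],[0,0,0],[0,0,0]],"jaw":[0,0,0]}';python3 go.py .5225 -.385 .08 -14.2
```

```text
0.013 436 [ 0.5299 -0.3868] 151.1074 64.5127 -7.7722
0.027 331 [ 0.5198 -0.3861] 114.5653 59.8919 -6.2745
0.043 707 [ 0.5228 -0.3852] 118.4443 38.5936 -13.9065
time_s: 8.9
eef_pos: [0.5249, -0.328, 0.0977]
tcp_rot: [[0.97, -0.244, -0.005], [-0.244, -0.97, 0.001], [-0.005, 0.0, -1.0]]
wrist_force: [0.8, 0.2, 0.7]
grip_width: 0.0852
time_s: 9.2
eef_pos: [0.5263, -0.3241, 0.0981]
tcp_rot: [[0.97, -0.242, -0.004], [-0.242, -0.97, 0.002], [-0.004, -0.001, -1.0]]
wrist_force: [0.2, 1.1, 0.6]
grip_width: 0.0851
lin [0.0111, 0.0601, 0.018] dr [-0.001, 0.004, 0.004] | p [0.5263, -0.3241, 0.0981] w 0.0851 F [0.2 1.1 0.6] t 9.2
```

```bash
python3 -m handwheel '{"linear":[[0.005,0.03,0],[0.011,0.06,0.01],[0.011,0.06,0.023],[0.011,0.06,0.023],[0.011,0.06,0.023]],"dr":[[0,0.002,0.002],[0,0.004,0.002],[0,0.004,0.002],[0,0.004,0.002],[0,0.004,0.002]],"jaw":[0,0,0,0,0]}';python3 -m handwheel '{"linear":[[0,0,0],[0,0,0]],"dr":[[0,0,0],[0,0,0]],"jaw":[0,0]}';python3 go.py .5228 -.3852 .0355 -14
```

```text
time_s: 9.7
eef_pos: [0.5232, -0.3841, 0.0757]
tcp_rot: [[0.97, -0.243, 0.001], [-0.243, -0.97, 0.002], [0.001, -0.002, -1.0]]
wrist_force: [1.1, 0.1, -0.6]
grip_width: 0.0851
time_s: 9.9
eef_pos: [0.5235, -0.3858, 0.077]
tcp_rot: [[0.97, -0.244, 0.003], [-0.244, -0.97, -0.001], [0.003, 0.0, -1.0]]
wrist_force: [0.1, -0.4, -0.1]
grip_width: 0.0854
lin [-0.0009, -0.0005, 0.0415] dr [0.0, -0.003, -0.002] | p [0.5235, -0.3858, 0.077] w 0.0854 F [ 0.1 -0.4 -0.1] t 9.9
```

```bash
python3 -m handwheel '{"linear":[[-0.001,0,0.02],[-0.001,0,0.036],[-0.001,0,0.041],[-0.001,0,0.041],[-0.001,0,0.041]],"dr":[[0,-0.003,-0.002],[0,-0.003,-0.002],[0,-0.003,-0.002],[0,-0.003,-0.002],[0,-0.003,-0.002]],"jaw":[0,0,0,0,0]}';python3 -m handwheel '{"linear":[[0,0,0],[0,0,0]],"dr":[[0,0,0],[0,0,0]],"jaw":[0,0]}';python3 go.py .5228 -.3852 .0355 -14
```

```text
time_s: 10.4
eef_pos: [0.5219, -0.3869, 0.0356]
tcp_rot: [[0.97, -0.244, -0.001], [-0.244, -0.97, -0.0], [-0.0, 0.001, -1.0]]
wrist_force: [-0.3, -0.0, -0.1]
grip_width: 0.0857
time_s: 10.6
eef_pos: [0.522, -0.3872, 0.0361]
tcp_rot: [[0.97, -0.244, 0.0], [-0.244, -0.97, -0.001], [0.0, 0.001, -1.0]]
wrist_force: [-0.8, 0.1, -0.4]
grip_width: 0.0856
lin [0.0003, -0.0021, 0.0006] dr [0.001, -0.0, -0.002] | p [0.522, -0.3872, 0.0361] w 0.0856 F [-0.8  0.1 -0.4] t 10.6
```

```bash
python3 -m handwheel '{"linear":[[0,-0.002,0.0005],[0,-0.002,0.0005],[0,-0.002,0.0005]],"dr":[[0,0,0],[0,0,0],[0,0,0]],"jaw":[30,60,80]}';python3 go.py .5228 -.3852 .0355 -14; python3 -m handwheel '{"linear":[[0,0,0],[0,0,0],[0,0,0],[0,0,0],[0,0,0]],"dr":[[0,0,0],[0,0,0],[0,0,0],[0,0,0],[0,0,0]],"jaw":[100,120,135,200,200]}' 40;python3 -m handwheel '{"linear":[[0,0,0],[0,0,0],[0,0,0],[0,0,0],[0,0,0]],"dr":[[0,0,0],[0,0,0],[0,0,0],[0,0,0],[0,0,0]],"jaw":[200,200,200,200,200]}' 40
python3 -m handwheel '{"linear":[[0,0,-0.01],[0,0,-0.03],[0,0,-0.07],[0,0,-0.07],[0,0,-0.07]],"dr":[[0,0,0],[0,0,0],[0,0,0],[0,0,0],[0,0,0]],"jaw":[200,200,200,200,200]}';python3 go.py .5602 -.2408 .10 2.1
```

```text
time_s: 10.9
eef_pos: [0.5222, -0.3847, 0.0349]
tcp_rot: [[0.97, -0.243, -0.001], [-0.243, -0.97, -0.0], [-0.001, 0.0, -1.0]]
wrist_force: [-0.3, 0.1, 0.2]
grip_width: 0.0584
lin [0.0007, 0.0003, -0.0006] dr [0.0, 0.001, -0.002] | p [0.5222, -0.3847, 0.0349] w 0.0584 F [-0.3  0.1  0.2] t 10.9
time_s: 11.4
eef_pos: [0.5223, -0.3851, 0.0351]
tcp_rot: [[0.97, -0.244, -0.0], [-0.244, -0.97, -0.001], [-0.0, 0.001, -1.0]]
wrist_force: [-0.5, 0.0, 1.4]
grip_width: 0.037
time_s: 11.9
eef_pos: [0.5223, -0.3851, 0.035]
tcp_rot: [[0.97, -0.244, -0.001], [-0.244, -0.97, -0.001], [-0.0, 0.001, -1.0]]
wrist_force: [0.3, -0.8, 2.2]
grip_width: 0.0369
time_s: 12.4
eef_pos: [0.5224, -0.3849, 0.1058]
tcp_rot: [[0.97, -0.244, 0.0], [-0.244, -0.97, -0.001], [0.0, 0.001, -1.0]]
wrist_force: [-0.2, -0.2, -1.5]
grip_width: 0.0373
lin [0.0015, -0.1489, 0.0057] dr [0.001, -0.0, -0.283] | p [0.5224, -0.3849, 0.1058] w 0.0373 F [-0.2 -0.2 -1.5] t 12.4
```

```bash
python3 -m handwheel '{"linear":[[0,-0.04,0],[0,-0.08,0],[0.001,-0.12,0.01],[0.0015,-0.149,0.03],[0.0015,-0.149,0.045]],"dr":[[0,0,-0.08],[0,0,-0.16],[0,0,-0.24],[0,0,-0.283],[0,0,-0.283]],"jaw":[200,200,200,200,200]}';python3 -m handwheel '{"linear":[[0,0,0],[0,0,0],[0,0,0]],"dr":[[0,0,0],[0,0,0],[0,0,0]],"jaw":[200,200,200]}';python3 go.py .5602 -.2408 .01 2.1
python3 pile.py; python3 - <<'E'
from h import *
c=shot('side');cv2.imwrite('pics/e.png',cv2.resize(c['image'][180:300,240:400,::-1],None,fx=4.5,fy=4.5,interpolation=cv2.INTER_CUBIC))
E
```

```text
time_s: 12.9
eef_pos: [0.5603, -0.2328, 0.0573]
tcp_rot: [[0.999, 0.046, -0.004], [0.046, -0.999, 0.006], [-0.003, -0.006, -1.0]]
wrist_force: [0.4, 0.2, -1.7]
grip_width: 0.0371
time_s: 13.2
eef_pos: [0.5596, -0.2427, 0.0601]
tcp_rot: [[0.999, 0.034, -0.001], [0.034, -0.999, -0.001], [-0.001, 0.001, -1.0]]
wrist_force: [0.1, -0.2, -0.6]
grip_width: 0.0369
lin [0.0007, -0.0019, 0.0501] dr [0.001, 0.001, -0.002] | p [0.5596, -0.2427, 0.0601] w 0.0369 F [ 0.1 -0.2 -0.6] t 13.2
0.013 579 [ 0.5298 -0.3867] 150.8279 65.017 -7.5321
0.027 903 [ 0.5249 -0.3871] 96.2204 60.7839 -6.2636
```

View pics/e.png

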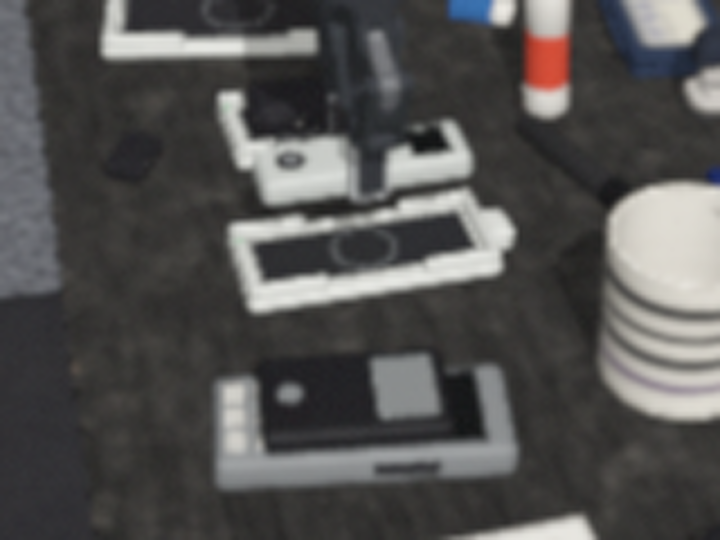

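The recorder hangs level at (365,165), over its cradle at (365,250). The hotspot and terminal are undisturbed.

```bash
python3 -m handwheel '{"linear":[[0.0007,-0.002,0.02],[0.0007,-0.002,0.034],[0.0007,-0.002,0.042],[0.0007,-0.002,0.046],[0.0007,-0.002,0.046]],"dr":[[0,0,-0.002],[0,0,-0.002],[0,0,-0.002],[0,0,-0.002],[0,0,-0.002]],"jaw":[200,200,200,200,200]}';python3 -m handwheel '{"linear":[[0,0,0],[0,0,0]],"dr":[[0,0,0],[0,0,0]],"jaw":[200,200]}';python3 go.py .5602 -.2408 .009 2.1
```

```text
time_s: 13.8
eef_pos: [0.5601, -0.2388, 0.0132]
tcp_rot: [[0.999, 0.039, -0.002], [0.039, -0.999, 0.0], [-0.002, -0.0, -1.0]]
wrist_force: [-0.5, 1.3, -0.5]
grip_width: 0.0372
time_s: 14.0
eef_pos: [0.561, -0.239, 0.0144]
tcp_rot: [[0.999, 0.039, 0.0], [0.039, -0.999, -0.001], [0.0, 0.001, -1.0]]
wrist_force: [-0.1, -0.6, -1.2]
grip_width: 0.0369
lin [-0.0009, 0.0018, 0.0054] dr [0.001, -0.0, 0.002] | p [0.561, -0.239, 0.0144] w 0.0369 F [-0.1 -0.6 -1.2] t 14.0
```

```bash
python3 -m handwheel '{"linear":[[-0.001,0.0018,0.003],[-0.001,0.0018,0.0055],[-0.001,0.0018,0.006],[-0.001,0.0018,0.006]],"dr":[[0,0,0],[0,0,0.002],[0,0,0.002],[0,0,0.002]],"jaw":[200,200,200,200]}';python3 go.py .5602 -.2408 .0085 2.1;python3 -m handwheel '{"linear":[[0,0,0],[0,0,0],[0,0,0],[0,0,0],[0,0,0]],"dr":[[0,0,0],[0,0,0],[0,0,0],[0,0,0],[0,0,0]],"jaw":[120,100,60,20,0]}'; python3 -m handwheel '{"linear":[[0,0,-0.01],[0,0,-0.04],[0,0,-0.08],[0,0,-0.08],[0,0,-0.08]],"dr":[[0,0,0],[0,0,0],[0,0,0],[0,0,0],[0,0,0]],"jaw":[0,0,0,0,0]}'; python3 go.py .5249 -.3871 .065 -6.3;python3 pile.py
```

```text
time_s: 14.4
eef_pos: [0.5595, -0.241, 0.0081]
tcp_rot: [[0.999, 0.036, -0.001], [0.036, -0.999, -0.001], [-0.001, 0.001, -1.0]]
wrist_force: [-1.1, -1.3, 2.6]
grip_width: 0.0376
lin [0.0007, -0.0002, -0.0004] dr [0.001, 0.001, -0.0] | p [0.5595, -0.241, 0.0081] w 0.0376 F [-1.1 -1.3  2.6] t 14.4
time_s: 14.9
eef_pos: [0.5595, -0.2404, 0.0077]
tcp_rot: [[0.999, 0.037, -0.001], [0.037, -0.999, -0.0], [-0.001, 0.0, -1.0]]
wrist_force: [-0.4, 0.6, 0.7]
grip_width: 0.0853
time_s: 15.4
eef_pos: [0.5606, -0.2409, 0.0896]
tcp_rot: [[0.999, 0.037, 0.002], [0.037, -0.999, -0.001], [0.002, 0.001, -1.0]]
wrist_force: [0.0, -0.9, -0.4]
grip_width: 0.0855
lin [-0.0411, 0.1447, 0.0248] dr [0.001, -0.002, 0.147] | p [0.5606, -0.2409, 0.0896] w 0.0855 F [ 0.  -0.9 -0.4] t 15.4
0.013 572 [ 0.5299 -0.387 ] 150.9392 64.7715 -7.9609
0.027 899 [ 0.5253 -0.3869] 96.4785 60.1017 -5.9156
```

```bash
python3 -m handwheel '{"linear":[[-0.012,0.045,0],[-0.024,0.09,0],[-0.036,0.13,0.01],[-0.041,0.145,0.025],[-0.041,0.145,0.025]],"dr":[[0,0,0.07],[0,0,0.14],[0,-0.002,0.147],[0,-0.002,0.147],[0,-0.002,0.147]],"jaw":[0,0,0,0,0]}';python3 -m handwheel '{"linear":[[0,0,0],[0,0,0],[0,0,0]],"dr":[[0,0,0],[0,0,0],[0,0,0]],"jaw":[0,0,0]}';python3 go.py .525 -.387 .018 -6.1
```

```text
time_s: 15.95
eef_pos: [0.5194, -0.3889, 0.0589]
tcp_rot: [[0.993, -0.115, -0.01], [-0.115, -0.993, 0.002], [-0.01, -0.001, -1.0]]
wrist_force: [-0.6, 0.8, -0.0]
grip_width: 0.0852
time_s: 16.25
eef_pos: [0.5255, -0.3847, 0.0633]
tcp_rot: [[0.994, -0.107, -0.002], [-0.107, -0.994, 0.001], [-0.002, -0.001, -1.0]]
wrist_force: [-0.2, 0.4, -0.3]
grip_width: 0.0859
lin [-0.0001, 0.0024, 0.0453] dr [-0.001, 0.002, -0.0] | p [0.5255, -0.3847, 0.0633] w 0.0859 F [-0.2  0.4 -0.3] t 16.25
```

```bash
python3 -m handwheel '{"linear":[[0,0.0024,0.015],[0,0.0024,0.03],[0,0.0024,0.035],[0,0.0024,0.035],[0,0.0024,0.035]],"dr":[[0,0.002,0],[0,0.002,0],[0,0.002,0],[0,0.002,0],[0,0.002,0]],"jaw":[0,0,0,0,0]}';python3 -m handwheel '{"linear":[[0,0,0],[0,0,0]],"dr":[[0,0,0],[0,0,0]],"jaw":[0,0]}';python3 go.py .525 -.387 .018 -6.1
```

```text
time_s: 16.75
eef_pos: [0.5235, -0.3893, 0.0275]
tcp_rot: [[0.994, -0.11, -0.001], [-0.11, -0.994, -0.0], [-0.001, 0.0, -1.0]]
wrist_force: [-1.5, -0.6, 0.4]
grip_width: 0.0855
time_s: 16.95
eef_pos: [0.524, -0.3896, 0.0284]
tcp_rot: [[0.994, -0.11, -0.0], [-0.11, -0.994, -0.001], [-0.0, 0.001, -1.0]]
wrist_force: [1.0, -0.1, -0.3]
grip_width: 0.0854
lin [0.0007, -0.0027, 0.0104] dr [0.001, 0.0, -0.004] | p [0.524, -0.3896, 0.0284] w 0.0854 F [ 1.  -0.1 -0.3] t 16.95
```

```bash
python3 -m handwheel '{"linear":[[0.0007,-0.0027,0.006],[0.0007,-0.0027,0.0105],[0.0007,-0.0027,0.0105],[0.0007,-0.0027,0.0105]],"dr":[[0,0,-0.004],[0,0,-0.004],[0,0,-0.004],[0,0,-0.004]],"jaw":[0,0,0,0]}';python3 go.py .525 -.387 .018 -6.1; python3 -m handwheel '{"linear":[[0,0,0],[0,0,0],[0,0,0],[0,0,0],[0,0,0]],"dr":[[0,0,0],[0,0,0],[0,0,0],[0,0,0],[0,0,0]],"jaw":[30,50,60,150,150]}' 45;python3 -m handwheel '{"linear":[[0,0,0],[0,0,0],[0,0,0],[0,0,0],[0,0,0]],"dr":[[0,0,0],[0,0,0],[0,0,0],[0,0,0],[0,0,0]],"jaw":[150,150,150,150,150]}' 45;python3 - <<'E'
from h import *
c=shot('side');cv2.imwrite('pics/f.png',cv2.resize(c['image'][180:300,240:400,::-1],None,fx=5,fy=5,interpolation=cv2.INTER_CUBIC))
E
```

```text
time_s: 17.35
eef_pos: [0.5243, -0.3865, 0.0169]
tcp_rot: [[0.994, -0.106, -0.002], [-0.106, -0.994, 0.0], [-0.002, 0.0, -1.0]]
wrist_force: [0.3, -1.3, -0.4]
grip_width: 0.0855
lin [0.0007, 0.0004, -0.0011] dr [0.0, 0.002, 0.001] | p [0.5243, -0.3865, 0.0169] w 0.0855 F [ 0.3 -1.3 -0.4] t 17.35
time_s: 17.85
eef_pos: [0.525, -0.3871, 0.0179]
tcp_rot: [[0.994, -0.106, -0.0], [-0.106, -0.994, -0.001], [0.0, 0.001, -1.0]]
wrist_force: [0.1, -0.8, 3.3]
grip_width: 0.0604
time_s: 18.35
eef_pos: [0.5249, -0.3871, 0.0179]
tcp_rot: [[0.994, -0.106, -0.0], [-0.106, -0.994, -0.001], [-0.0, 0.001, -1.0]]
wrist_force: [-0.0, -0.8, 5.5]
grip_width: 0.0611
```

View pics/f.png

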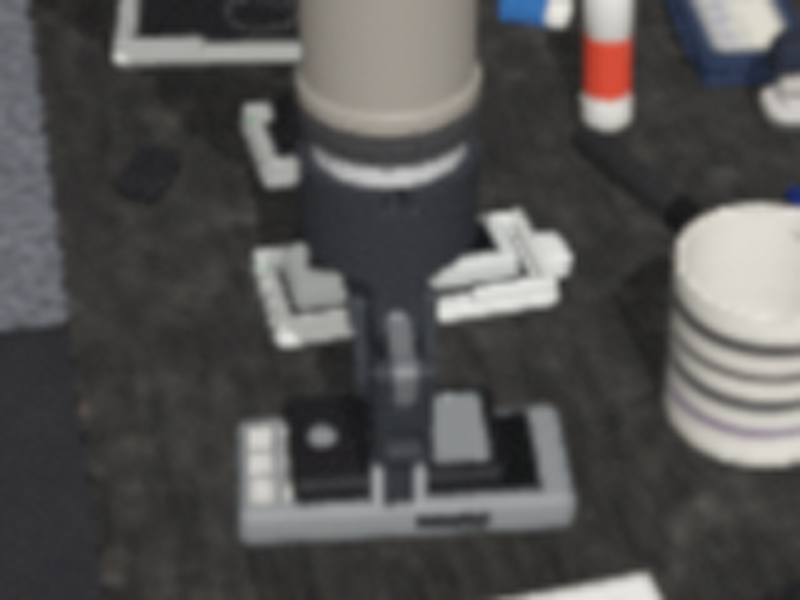

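The fingers straddle the hotspot at (395,440) and sit clear above the terminal. Lifting.

```bash
python3 -m handwheel '{"linear":[[0,0,-0.01],[0,0,-0.03],[0,0,-0.07],[0,0,-0.09],[0,0,-0.09]],"dr":[[0,0,0],[0,0,0],[0,0,0],[0,0,0],[0,0,0]],"jaw":[150,150,150,150,150]}';python3 go.py .5427 .1843 .10 1.8;python3 -m handwheel '{"linear":[[0,-0.045,0],[0,-0.09,0],[0,-0.135,0],[0,-0.18,0],[0,-0.22,0]],"dr":[[0,0,0],[0,0,0],[0,0,0],[0,0,0],[0,0,0]],"jaw":[150,150,150,150,150]}';python3 -m handwheel '{"linear":[[0,0,0]],"dr":[[0,0,0]],"jaw":[150]}';python3 go.py .5427 .1843 .10 1.8
```

```text
time_s: 18.9
eef_pos: [0.5265, -0.3878, 0.1108]
tcp_rot: [[0.994, -0.106, 0.004], [-0.106, -0.994, -0.004], [0.004, 0.003, -1.0]]
wrist_force: [0.6, 0.7, -1.2]
grip_width: 0.0608
lin [-0.0445, -0.5706, 0.0088] dr [0.003, -0.004, -0.138] | p [0.5265, -0.3878, 0.1108] w 0.0608 F [ 0.6  0.7 -1.2] t 18.9
time_s: 19.4
eef_pos: [0.5465, -0.1648, 0.1055]
tcp_rot: [[0.995, -0.105, -0.004], [-0.105, -0.995, 0.001], [-0.004, -0.001, -1.0]]
wrist_force: [-0.3, 0.6, -2.1]
grip_width: 0.0608
time_s: 19.5
eef_pos: [0.5478, -0.1588, 0.1056]
tcp_rot: [[0.995, -0.095, -0.004], [-0.095, -0.995, 0.005], [-0.004, -0.005, -1.0]]
wrist_force: [0.2, 0.5, -0.5]
grip_width: 0.0607
lin [-0.0376, -0.341, 0.0074] dr [-0.005, 0.004, -0.126] | p [0.5478, -0.1588, 0.1056] w 0.0607 F [ 0.2  0.5 -0.5] t 19.5
```

```bash
python3 -m handwheel '{"linear":[[-0.005,-0.045,0],[-0.01,-0.09,0],[-0.015,-0.135,0],[-0.02,-0.18,0],[-0.025,-0.22,0]],"dr":[[0,0,-0.03],[0,0,-0.06],[0,0,-0.09],[0,0,-0.12],[0,0,-0.12]],"jaw":[150,150,150,150,150]}';python3 -m handwheel '{"linear":[[0,0,0],[0,0,0]],"dr":[[0,0,0],[0,0,0]],"jaw":[150,150]}';python3 go.py .5427 .1843 .08 1.8
```

```text
time_s: 20.0
eef_pos: [0.5449, 0.0553, 0.1058]
tcp_rot: [[1.0, 0.015, -0.004], [0.015, -1.0, -0.0], [-0.004, 0.0, -1.0]]
wrist_force: [1.1, -0.5, -2.0]
grip_width: 0.0606
time_s: 20.2
eef_pos: [0.5452, 0.0541, 0.1059]
tcp_rot: [[1.0, 0.017, -0.004], [0.017, -1.0, -0.001], [-0.004, 0.001, -1.0]]
wrist_force: [-0.1, -0.2, -1.3]
grip_width: 0.0609
lin [-0.0002, -0.1302, 0.0258] dr [0.001, 0.004, -0.015] | p [0.5452, 0.0541, 0.1059] w 0.0609 F [-0.1 -0.2 -1.3] t 20.2
```

```bash
python3 -m handwheel '{"linear":[[0,-0.04,0],[0,-0.08,0],[0,-0.12,0],[0,-0.13,0.02],[0,-0.13,0.05]],"dr":[[0,0.002,-0.01],[0,0.004,-0.015],[0,0.004,-0.015],[0,0.004,-0.015],[0,0.004,-0.015]],"jaw":[150,150,150,150,150]}';python3 -m handwheel '{"linear":[[0,0,0],[0,0,0],[0,0,0]],"dr":[[0,0,0],[0,0,0],[0,0,0]],"jaw":[150,150,150]}';python3 go.py .5427 .1843 .012 1.8
```

```text
time_s: 20.7
eef_pos: [0.5461, 0.1851, 0.0577]
tcp_rot: [[1.0, 0.03, 0.007], [0.03, -1.0, 0.002], [0.007, -0.002, -1.0]]
wrist_force: [0.5, -0.1, -1.0]
grip_width: 0.0609
time_s: 21.0
eef_pos: [0.5458, 0.1822, 0.0581]
tcp_rot: [[1.0, 0.026, 0.005], [0.026, -1.0, -0.0], [0.005, 0.0, -1.0]]
wrist_force: [0.1, -0.7, -0.7]
grip_width: 0.0607
lin [-0.0032, -0.0022, 0.0461] dr [0.0, -0.005, -0.005] | p [0.5458, 0.1822, 0.0581] w 0.0607 F [ 0.1 -0.7 -0.7] t 21.0
```

```bash
python3 -m handwheel '{"linear":[[-0.003,-0.002,0.02],[-0.003,-0.002,0.036],[-0.003,-0.002,0.044],[-0.003,-0.002,0.046],[-0.003,-0.002,0.046]],"dr":[[0,-0.005,-0.005],[0,-0.005,-0.005],[0,-0.005,-0.005],[0,-0.005,-0.005],[0,-0.005,-0.005]],"jaw":[150,150,150,150,150]}';python3 -m handwheel '{"linear":[[0,0,0],[0,0,0]],"dr":[[0,0,0],[0,0,0]],"jaw":[150,150]}';python3 go.py .5427 .1843 .0062 1.8
```

```text
time_s: 21.5
eef_pos: [0.5423, 0.1852, 0.0118]
tcp_rot: [[0.999, 0.033, -0.001], [0.033, -0.999, -0.0], [-0.001, 0.0, -1.0]]
wrist_force: [-0.4, -0.3, -1.4]
grip_width: 0.0606
time_s: 21.7
eef_pos: [0.5423, 0.1855, 0.0119]
tcp_rot: [[0.999, 0.034, -0.001], [0.034, -0.999, 0.0], [-0.001, -0.0, -1.0]]
wrist_force: [-0.5, -0.8, -0.4]
grip_width: 0.0607
lin [0.0004, 0.0012, 0.0057] dr [-0.0, 0.001, 0.002] | p [0.5423, 0.1855, 0.0119] w 0.0607 F [-0.5 -0.8 -0.4] t 21.7
```

```bash
python3 -m handwheel '{"linear":[[0,0.001,0.003],[0,0.001,0.0055],[0,0.001,0.006],[0,0.001,0.006]],"dr":[[0,0,0],[0,0,0.002],[0,0,0.002],[0,0,0.002]],"jaw":[150,150,150,150]}';python3 go.py .5427 .1843 .0062 1.8;python3 -m handwheel '{"linear":[[0,0,0],[0,0,0],[0,0,0],[0,0,0],[0,0,0]],"dr":[[0,0,0],[0,0,0],[0,0,0],[0,0,0],[0,0,0]],"jaw":[50,35,15,0,0]}'; python3 -m handwheel '{"linear":[[0,0,-0.01],[0,0,-0.04],[0,0,-0.08],[0,0,-0.08],[0,0,-0.08]],"dr":[[0,0,0],[0,0,0],[0,0,0],[0,0,0],[0,0,0]],"jaw":[0,0,0,0,0]}'; python3 pile.py;python3 go.py .5299 -.3868 .09 -7.8
```

```text
time_s: 22.1
eef_pos: [0.5419, 0.1842, 0.0058]
tcp_rot: [[0.999, 0.032, -0.002], [0.032, -1.0, -0.001], [-0.002, 0.001, -1.0]]
wrist_force: [-1.9, -0.5, 5.7]
grip_width: 0.0608
lin [0.0008, -0.0001, -0.0004] dr [0.001, 0.002, 0.0] | p [0.5419, 0.1842, 0.0058] w 0.0608 F [-1.9 -0.5  5.7] t 22.1
time_s: 22.6
eef_pos: [0.5416, 0.1844, 0.005]
tcp_rot: [[0.999, 0.032, -0.002], [0.032, -0.999, -0.0], [-0.002, 0.0, -1.0]]
wrist_force: [0.2, 1.1, -0.2]
grip_width: 0.0855
time_s: 23.1
eef_pos: [0.5428, 0.1847, 0.0869]
tcp_rot: [[0.999, 0.032, 0.001], [0.032, -0.999, 0.001], [0.001, -0.001, -1.0]]
wrist_force: [-0.9, -0.9, 1.0]
grip_width: 0.0853
0.013 1457 [ 0.5298 -0.3871] 150.8817 64.7084 -7.6011
lin [-0.03, 0.5704, -0.0042] dr [0.001, 0.002, 0.168] | p [0.5417, 0.1843, 0.0855] w 0.0854 F [ 0.  1. -0.] t 23.15
```

```bash
python3 -m handwheel '{"linear":[[0,0.045,-0.015],[0,0.09,-0.015],[0,0.135,-0.015],[0,0.18,-0.015],[0,0.22,-0.015]],"dr":[[0,0,0],[0,0,0],[0,0,0],[0,0,0],[0,0,0]],"jaw":[0,0,0,0,0]}';python3 -m handwheel '{"linear":[[0,0.045,0],[0,0.09,0],[0,0.135,0],[0,0.18,0],[0,0.22,0]],"dr":[[0,0,0.04],[0,0,0.08],[0,0,0.12],[0,0,0.16],[0,0,0.165]],"jaw":[0,0,0,0,0]}';python3 -m handwheel '{"linear":[[0,0,0],[0,0,0]],"dr":[[0,0,0],[0,0,0]],"jaw":[0,0]}';python3 go.py .5299 -.387 .06 -7.7
python3 - <<'E'
from m import *
c=shot('top','g.png');im=c['image'];P=cloud(c)
for nm,(u,v,h) in dict(hot=(199,226,.023),ear=(311,225,.032)).items():
    S=P[v-30:v+30,u-24:u+24];q=S[(S[...,2]>h-.0045)&(S[...,2]<h+.004)];print(nm,len(q),[np.round(x,4) for x in rect(q)] if len(q)>20 else '')
cv2.imwrite('pics/g2.png',cv2.resize(im[180:280,170:450,::-1],None,fx=2.8,fy=2.8,interpolation=cv2.INTER_CUBIC))
E
```

```text
time_s: 23.65
eef_pos: [0.5474, -0.0381, 0.0989]
tcp_rot: [[1.0, 0.031, -0.005], [0.031, -1.0, -0.001], [-0.005, 0.001, -1.0]]
wrist_force: [-0.3, 0.2, -0.2]
grip_width: 0.0856
time_s: 24.15
eef_pos: [0.5543, -0.2576, 0.0987]
tcp_rot: [[0.991, -0.135, -0.005], [-0.135, -0.991, 0.0], [-0.005, 0.001, -1.0]]
wrist_force: [0.3, 0.2, 0.5]
grip_width: 0.0851
time_s: 24.35
eef_pos: [0.5544, -0.2563, 0.0987]
tcp_rot: [[0.991, -0.136, -0.005], [-0.136, -0.991, 0.001], [-0.005, -0.0, -1.0]]
wrist_force: [0.1, 1.5, -0.3]
grip_width: 0.0853
lin [-0.0064, 0.1329, 0.0387] dr [-0.0, 0.005, -0.002] | p [0.5544, -0.2563, 0.0987] w 0.0853 F [ 0.1  1.5 -0.3] t 24.35
hot 807 [array([0.5411, 0.1844]), np.float64(118.9714), np.float64(80.6624), np.float64(-0.3001)]
ear 240 [array([ 0.5433, -0.1049]), np.float64(53.3789), np.float64(33.1779), np.float64(0.5214)]
```

View pics/g2.png

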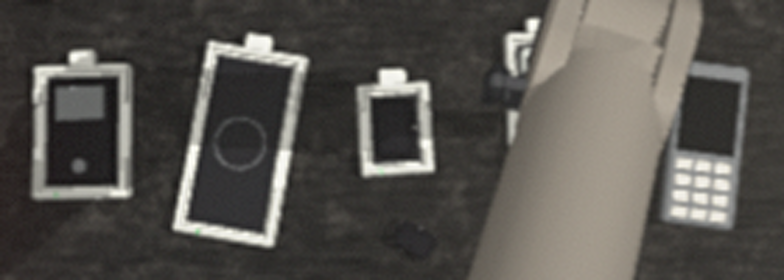

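The hotspot at (82,130) and the earphone case at (395,128) lie inside their wells. The terminal at (710,145) is free, with only the arm near it.

```bash
python3 -m handwheel '{"linear":[[-0.002,0.045,0],[-0.004,0.09,0],[-0.0064,0.133,0.02],[-0.0064,0.133,0.038],[-0.0064,0.133,0.038]],"dr":[[0,0.002,0],[0,0.005,-0.002],[0,0.005,-0.002],[0,0.005,-0.002],[0,0.005,-0.002]],"jaw":[0,0,0,0,0]}';python3 -m handwheel '{"linear":[[0,0,0],[0,0,0],[0,0,0]],"dr":[[0,0,0],[0,0,0],[0,0,0]],"jaw":[0,0,0]}';python3 go.py .5299 -.387 .025 -7.7
```

```text
time_s: 24.9
eef_pos: [0.5295, -0.3843, 0.0589]
tcp_rot: [[0.991, -0.131, -0.003], [-0.131, -0.991, 0.004], [-0.003, -0.003, -1.0]]
wrist_force: [0.1, 1.1, -0.7]
grip_width: 0.0851
time_s: 25.2
eef_pos: [0.5334, -0.3849, 0.0636]
tcp_rot: [[0.992, -0.128, 0.005], [-0.128, -0.992, -0.001], [0.005, 0.001, -1.0]]
wrist_force: [0.4, 0.9, 0.4]
grip_width: 0.0855
lin [-0.0034, 0.0025, 0.0386] dr [0.001, -0.005, 0.006] | p [0.5334, -0.3849, 0.0636] w 0.0855 F [0.4 0.9 0.4] t 25.2
```

```bash
python3 -m handwheel '{"linear":[[-0.0034,0.0025,0.015],[-0.0034,0.0025,0.03],[-0.0034,0.0025,0.036],[-0.0034,0.0025,0.036],[-0.0034,0.0025,0.036]],"dr":[[0,-0.005,0.006],[0,-0.005,0.006],[0,-0.005,0.006],[0,-0.005,0.006],[0,-0.005,0.006]],"jaw":[0,0,0,0,0]}';python3 -m handwheel '{"linear":[[0,0,0],[0,0,0]],"dr":[[0,0,0],[0,0,0]],"jaw":[0,0]}';python3 go.py .5299 -.387 .002 -7.7
```

```text
time_s: 25.7
eef_pos: [0.5281, -0.3884, 0.0259]
tcp_rot: [[0.991, -0.137, -0.002], [-0.137, -0.991, -0.0], [-0.002, 0.0, -1.0]]
wrist_force: [-0.1, -0.5, -0.2]
grip_width: 0.0851
time_s: 25.9
eef_pos: [0.5286, -0.3887, 0.0269]
tcp_rot: [[0.991, -0.137, -0.001], [-0.137, -0.991, -0.001], [-0.001, 0.001, -1.0]]
wrist_force: [-0.1, 0.1, 0.7]
grip_width: 0.0854
lin [0.001, -0.0019, 0.0249] dr [0.001, 0.001, -0.003] | p [0.5286, -0.3887, 0.0269] w 0.0854 F [-0.1  0.1  0.7] t 25.9
```

```bash
python3 -m handwheel '{"linear":[[0.001,-0.0018,0.01],[0.001,-0.0018,0.02],[0.001,-0.0018,0.024],[0.001,-0.0018,0.024],[0.001,-0.0018,0.024]],"dr":[[0,0,-0.003],[0,0,-0.003],[0,0,-0.003],[0,0,-0.003],[0,0,-0.003]],"jaw":[0,0,0,0,0]}';python3 go.py .5299 -.387 .002 -7.7; python3 -m handwheel '{"linear":[[0,0,0],[0,0,0],[0,0,0],[0,0,0],[0,0,0]],"dr":[[0,0,0],[0,0,0],[0,0,0],[0,0,0],[0,0,0]],"jaw":[20,40,50,150,150]}' 60;python3 -m handwheel '{"linear":[[0,0,0],[0,0,0],[0,0,0],[0,0,0],[0,0,0]],"dr":[[0,0,0],[0,0,0],[0,0,0],[0,0,0],[0,0,0]],"jaw":[150,150,150,150,150]}' 60;python3 go.py .5299 -.387 .002 -7.7
```

```text
time_s: 26.4
eef_pos: [0.5292, -0.3868, 0.002]
tcp_rot: [[0.991, -0.134, -0.002], [-0.134, -0.991, -0.0], [-0.002, 0.0, -1.0]]
wrist_force: [0.2, -0.3, -0.2]
grip_width: 0.085
lin [0.0007, 0.0001, 0.0] dr [0.0, 0.002, 0.0] | p [0.5292, -0.3868, 0.002] w 0.085 F [ 0.2 -0.3 -0.2] t 26.4
time_s: 26.9
eef_pos: [0.5299, -0.3874, 0.0034]
tcp_rot: [[0.991, -0.134, -0.001], [-0.134, -0.991, -0.001], [-0.001, 0.002, -1.0]]
wrist_force: [-0.6, -0.3, 5.1]
grip_width: 0.0643
time_s: 27.4
eef_pos: [0.5299, -0.3874, 0.0034]
tcp_rot: [[0.991, -0.134, -0.001], [-0.134, -0.991, -0.001], [-0.001, 0.002, -1.0]]
wrist_force: [-0.5, 0.4, 5.7]
grip_width: 0.0643
lin [-0.0001, -0.0004, 0.0014] dr [0.002, 0.001, 0.0] | p [0.5299, -0.3874, 0.0034] w 0.0643 F [-0.5  0.4  5.7] t 27.4
```

```bash
python3 -m handwheel '{"linear":[[0,0,-0.01],[0,0,-0.03],[0,0,-0.06],[0,0,-0.09],[0,0,-0.09]],"dr":[[0,0,0],[0,0,0],[0,0,0],[0,0,0],[0,0,0]],"jaw":[150,150,150,150,150]}';python3 -m handwheel '{"linear":[[0,-0.03,0],[0,-0.07,0],[0,-0.11,0],[0,-0.15,0],[0,-0.18,0]],"dr":[[0,0,0],[0,0,0],[0,0,0],[0,0,0],[0,0,0]],"jaw":[150,150,150,150,150]}';python3 -m handwheel '{"linear":[[0,0,0],[0,0,0]],"dr":[[0,0,0],[0,0,0]],"jaw":[150,150]}';python3 go.py .5315 .0368 .08 -9.4
```

```text
time_s: 27.9
eef_pos: [0.5322, -0.3885, 0.0969]
tcp_rot: [[0.991, -0.134, 0.005], [-0.134, -0.991, -0.005], [0.006, 0.004, -1.0]]
wrist_force: [1.5, -0.1, -1.6]
grip_width: 0.0642
time_s: 28.4
eef_pos: [0.5528, -0.2045, 0.0907]
tcp_rot: [[0.991, -0.131, -0.005], [-0.131, -0.991, 0.002], [-0.005, -0.001, -1.0]]
wrist_force: [0.2, -0.5, -1.8]
grip_width: 0.0643
time_s: 28.6
eef_pos: [0.5528, -0.2071, 0.091]
tcp_rot: [[0.991, -0.131, -0.004], [-0.131, -0.991, 0.0], [-0.004, 0.0, -1.0]]
wrist_force: [-0.3, -0.5, -2.6]
grip_width: 0.0642
lin [-0.0531, -0.239, 0.0112] dr [0.0, 0.004, 0.032] | p [0.5528, -0.2071, 0.091] w 0.0642 F [-0.3 -0.5 -2.6] t 28.6
```

```bash
python3 -m handwheel '{"linear":[[-0.008,-0.035,0],[-0.016,-0.075,0],[-0.025,-0.115,0],[-0.035,-0.155,0],[-0.043,-0.19,0]],"dr":[[0,0,0],[0,0,0.01],[0,0.004,0.02],[0,0.004,0.03],[0,0.004,0.03]],"jaw":[150,150,150,150,150]}';python3 -m handwheel '{"linear":[[0,0,0],[0,0,0]],"dr":[[0,0,0],[0,0,0]],"jaw":[150,150]}';python3 go.py .5315 .0368 .05 -9.4
```

```text
time_s: 29.1
eef_pos: [0.5356, -0.0142, 0.0915]
tcp_rot: [[0.986, -0.166, 0.001], [-0.166, -0.986, -0.001], [0.001, 0.001, -1.0]]
wrist_force: [0.3, 0.5, -2.5]
grip_width: 0.0642
time_s: 29.3
eef_pos: [0.5361, -0.0151, 0.0917]
tcp_rot: [[0.987, -0.163, 0.001], [-0.163, -0.987, -0.002], [0.001, 0.002, -1.0]]
wrist_force: [1.0, -0.4, -1.9]
grip_width: 0.0641
lin [-0.0131, -0.0505, 0.0416] dr [0.002, -0.001, 0.0] | p [0.5361, -0.0151, 0.0917] w 0.0641 F [ 1.  -0.4 -1.9] t 29.3
```

```bash
python3 -m handwheel '{"linear":[[-0.006,-0.025,0],[-0.0131,-0.0505,0.01],[-0.0131,-0.0505,0.03],[-0.0131,-0.0505,0.046],[-0.0131,-0.0505,0.046]],"dr":[[0,0,0],[0.002,-0.001,0],[0.002,-0.001,0],[0.002,-0.001,0],[0.002,-0.001,0]],"jaw":[150,150,150,150,150]}';python3 -m handwheel '{"linear":[[0,0,0],[0,0,0],[0,0,0]],"dr":[[0,0,0],[0,0,0],[0,0,0]],"jaw":[150,150,150]}';python3 go.py .5315 .0368 .017 -9.4;python3 - <<'E'
from h import *
c=shot('side');cv2.imwrite('pics/i.png',cv2.resize(c['image'][140:260,230:390,::-1],None,fx=5,fy=5,interpolation=cv2.INTER_CUBIC))
E
```

```text
time_s: 29.8
eef_pos: [0.5299, 0.0345, 0.0437]
tcp_rot: [[0.986, -0.167, -0.004], [-0.167, -0.986, -0.001], [-0.004, 0.001, -1.0]]
wrist_force: [-0.2, -0.1, -2.2]
grip_width: 0.0641
time_s: 30.1
eef_pos: [0.5328, 0.037, 0.047]
tcp_rot: [[0.986, -0.164, 0.003], [-0.164, -0.986, 0.001], [0.003, -0.002, -1.0]]
wrist_force: [-0.1, 0.3, -2.1]
grip_width: 0.0642
lin [-0.0013, 0.0005, 0.03] dr [-0.002, -0.003, -0.001] | p [0.5328, 0.037, 0.047] w 0.0642 F [-0.1  0.3 -2.1] t 30.1
```

View pics/i.png

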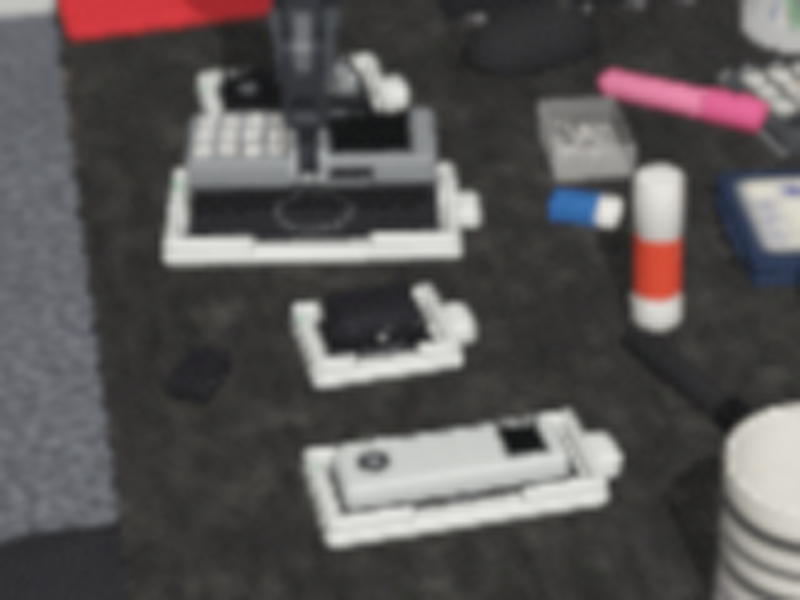

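The earphone case at (375,320) and the recorder at (455,460) lie in their wells. The terminal hangs level at (315,145) over its cradle. Lowering.

```bash
python3 -m handwheel '{"linear":[[-0.0013,0.0005,0.012],[-0.0013,0.0005,0.022],[-0.0013,0.0005,0.028],[-0.0013,0.0005,0.03],[-0.0013,0.0005,0.03]],"dr":[[-0.002,-0.003,0],[-0.002,-0.003,0],[-0.002,-0.003,0],[-0.002,-0.003,0],[-0.002,-0.003,0]],"jaw":[150,150,150,150,150]}';python3 -m handwheel '{"linear":[[0,0,0],[0,0,0]],"dr":[[0,0,0],[0,0,0]],"jaw":[150,150]}';python3 go.py .5315 .0368 .0117 -9.4
```

```text
time_s: 30.65
eef_pos: [0.5301, 0.0373, 0.0154]
tcp_rot: [[0.987, -0.163, -0.003], [-0.163, -0.987, -0.0], [-0.003, 0.001, -1.0]]
wrist_force: [-0.4, -0.2, -1.4]
grip_width: 0.0641
time_s: 30.85
eef_pos: [0.5309, 0.0374, 0.0164]
tcp_rot: [[0.987, -0.163, -0.001], [-0.163, -0.987, -0.0], [-0.001, 0.0, -1.0]]
wrist_force: [-0.1, 0.5, -1.2]
grip_width: 0.0647
lin [0.0007, 0.0005, 0.0047] dr [0.0, 0.001, 0.0] | p [0.5309, 0.0374, 0.0164] w 0.0647 F [-0.1  0.5 -1.2] t 30.85
```

```bash
python3 -m handwheel '{"linear":[[0.0007,0.0005,0.0025],[0.0007,0.0005,0.0045],[0.0007,0.0005,0.005],[0.0007,0.0005,0.005]],"dr":[[0,0.001,0],[0,0.001,0],[0,0.001,0],[0,0.001,0]],"jaw":[150,150,150,150]}';python3 go.py .5315 .0368 .0115 -9.4;python3 -m handwheel '{"linear":[[0,0,0],[0,0,0],[0,0,0],[0,0,0],[0,0,0]],"dr":[[0,0,0],[0,0,0],[0,0,0],[0,0,0],[0,0,0]],"jaw":[45,30,15,0,0]}'; python3 -m handwheel '{"linear":[[0,0,-0.01],[0,0,-0.05],[0,0,-0.1],[0,0,-0.13],[0,0,-0.13]],"dr":[[0,0,0],[0,0,0],[0,0,0],[0,0,0],[0,0,0]],"jaw":[0,0,0,0,0]}';python3 -m handwheel '{"linear":[[0,0.045,0],[0,0.09,0],[0,0.135,0],[0,0.18,0],[0,0.22,0]],"dr":[[0,0,0],[0,0,0],[0,0,0],[0,0,0],[0,0,0]],"jaw":[0,0,0,0,0]}';python3 -m handwheel '{"linear":[[0,0.045,0],[0,0.09,0],[0,0.135,0],[0,0.18,0],[0,0.22,0]],"dr":[[0,0,0],[0,0,0],[0,0,0],[0,0,0],[0,0,0]],"jaw":[0,0,0,0,0]}'
python3 - <<'E'
from m import *
c=shot('top','j.png');im=c['image'];P=cloud(c)
for nm,(u,v,h) in dict(hot=(199,226,.023),term=(256,230,.028),ear=(311,225,.032),rec=(364,218,.024)).items():
    S=P[v-42:v+42,u-26:u+26];q=S[(S[...,2]>h-.0035)&(S[...,2]<h+.003)];print(nm,len(q),[np.round(x,4) for x in rect(q)] if len(q)>20 else '')
cv2.imwrite('pics/j2.png',cv2.resize(im[140:280,170:450,::-1],None,fx=2.8,fy=2.8,interpolation=cv2.INTER_CUBIC))
E
```

```text
time_s: 31.25
eef_pos: [0.5312, 0.0366, 0.0113]
tcp_rot: [[0.987, -0.164, -0.001], [-0.164, -0.987, -0.001], [-0.001, 0.001, -1.0]]
wrist_force: [-0.8, -0.1, 0.9]
grip_width: 0.0642
lin [0.0002, -0.0003, -0.0002] dr [0.001, 0.001, -0.0] | p [0.5312, 0.0366, 0.0113] w 0.0642 F [-0.8 -0.1  0.9] t 31.25
time_s: 31.75
eef_pos: [0.5312, 0.0368, 0.0111]
tcp_rot: [[0.987, -0.163, -0.001], [-0.163, -0.987, -0.0], [-0.001, 0.001, -1.0]]
wrist_force: [0.6, -0.2, 0.8]
grip_width: 0.0854
time_s: 32.25
eef_pos: [0.5352, 0.0373, 0.1469]
tcp_rot: [[0.986, -0.164, 0.01], [-0.164, -0.987, 0.001], [0.01, -0.002, -1.0]]
wrist_force: [0.9, -0.8, 0.3]
grip_width: 0.0853
time_s: 32.75
eef_pos: [0.494, -0.1825, 0.141]
tcp_rot: [[0.986, -0.164, -0.002], [-0.164, -0.986, -0.001], [-0.002, 0.001, -1.0]]
wrist_force: [1.0, 0.9, 0.3]
grip_width: 0.0855
time_s: 33.25
eef_pos: [0.458, -0.3993, 0.1409]
tcp_rot: [[0.986, -0.164, -0.002], [-0.164, -0.986, -0.0], [-0.002, 0.001, -1.0]]
wrist_force: [0.5, 0.1, -0.2]
grip_width: 0.0852
hot 725 [array([0.5476, 0.1857]), np.float64(107.8169), np.float64(83.5826), np.float64(2.0073)]
term 1222 [array([0.5313, 0.036 ]), np.float64(150.1405), np.float64(65.8242), np.float64(-9.4354)]
ear 186 [array([ 0.5442, -0.1049]), np.float64(53.1298), np.float64(34.8671), np.float64(5.9114)]
rec 546 [array([ 0.5592, -0.2362]), np.float64(116.3806), np.float64(46.8053), np.float64(2.8633)]
```

View pics/j2.png

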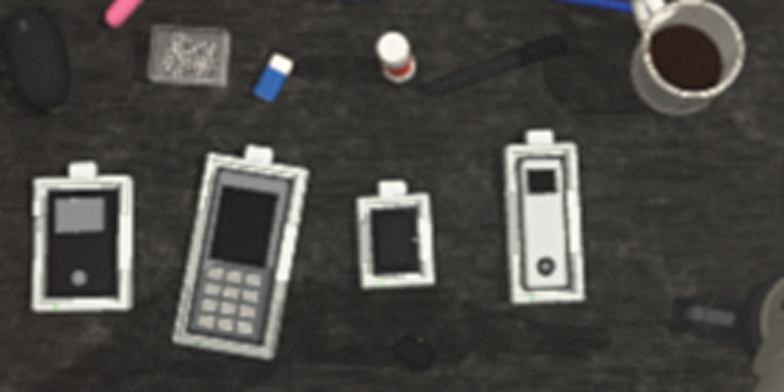

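All four devices sit inside their wells: hotspot (82,245), terminal (243,258), earphone case (395,240), recorder (545,222). The glue stick and clip box are in place.

```bash
python3 -m handwheel '{"linear":[[0,0,0],[0,0,0],[0,0,0]],"dr":[[0,0,0],[0,0,0],[0,0,0]],"jaw":[0,0,0]}'; python3 -c "
from workcell import env
print(env.finish_job())"
```

```text
time_s: 33.6
eef_pos: [0.4601, -0.3951, 0.141]
tcp_rot: [[0.987, -0.161, -0.001], [-0.161, -0.987, 0.001], [-0.001, -0.001, -1.0]]
wrist_force: [1.0, 0.6, -0.2]
grip_width: 0.0853
the job is handed in; nothing more can be done
None
```

I took the pile apart from the top (earphone case, recorder, hotspot, terminal) and set each device down in its own cradle, lowering it to within about 0.5 mm of the floor or into light contact before letting go. I handed the job in at about 33.6 s with the arm clear and the gripper open; no verdict was reported.

- **Placing:** the last top view shows all four devices flat inside their rims.
    - **Terminal and earphone case:** their measured centres are within about 1 mm of the cradle centres.
    - **Hotspot and recorder:** depth measurement failed for these two. The points picked up rim pixels, so the fitted outlines came out too large (hotspot 108 x 84 mm instead of 96 x 62). I judged their placing from the pictures and the arm's pose at release, which was within about 1 mm of each cradle's centre.
- **Bystanders:** the glue stick and clip box look unmoved in the pictures; I did not measure them.
- **Forces:** wrist force readings stayed under 6 N.

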